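Release and slide out the battery cartridge of a bench oscilloscope

TASK

Take the slim pin tool from the tool rack and use it to hold down the recessed release button in the battery cartridge of the oscilloscope lying on the bench, and with the button held push the cartridge out to its stop. Leave it out, hang the pin tool back upright in the rack hole it came from and let go; leave the thick nut driver in its place.

Things in the scene. Friction and masses are not known exactly. Their poses are not given: they have to be found in the camera images.
- pin_tool: slim pin tool hanging upright by its collar in a hole of the tool rack. Bottom up: steel pin 8 mm thick, 45 mm long; round collar 50 mm wide, 6 mm thick; black handle 16 mm square, 55 mm tall (106 mm in all, about 90 g). Origin: centre of the pin's lower end, 15 mm above the bench while hung; z up the tool; x, y square to the handle's faces, x within 10 degrees of the rack's short side (its x).
- rack: fixed aluminium tool rack: plate 80 (x) x 170 (y) mm, 10 mm thick, top 60 mm above the bench, on two end walls. Two 30 mm round holes at y = +40 and -40 mm hold one tool each; which tool is in which hole varies. Origin: bench level under its centre, z up.
- nut_driver: the other tool in the rack, not to be used: same collar, but a 26 mm thick steel barrel below it (too thick for the recess) and a round black handle 32 mm thick, 50 mm tall above it. Origin: centre of the barrel's lower end, 15 mm above the bench while hung; z up.
- scope: portable oscilloscope fixed on the bench, lying face up: blue case 210 (x) x 150 (y) x 60 mm tall; screen, keys and three 13 mm tall knobs on the -x half; the grey battery cartridge, 91 x 78 mm, set in the +x half, its top 59 mm above the bench. Origin: centre of the underside, z up, x from screen to cartridge; the cartridge slides out in +x.
- recess (a point): mouth of the square recess in the cartridge's top: its centre, 59 mm above the bench; moves with the cartridge, same axes as the scope. 24 x 24 mm wide. The white release button fills its floor 15 mm down, and goes 8 mm farther down on a spring (3 N to start, 7 N at the bottom).
- cartridge (a joint): slide of the cartridge in m: 0 shut, 0.050 out at its stop (scope's +x). Locked unless the button is 5 mm or more down; then the pin can push it out by the recess's +x wall (3 N friction, stays where left). Keep the button down for the first 36 mm; after that it springs up by itself when let go.
Not all that is in view belongs to the job. What is shaped like the pin_tool but purple is not meant.

How it is judged (in metres and radians):
On the way, in this order (a step that is already met when the one before it is completed fails the run):
1. the pin tool holds the release button down in the cartridge's recess (contact force between pin_tool and scope above 1 N and z of pin_tool in the frame of scope below 0.04 m and x of pin_tool in the frame of scope between 0.04 and 0.082 m and y of pin_tool in the frame of scope between -0.02 and 0.02 m and value of joint cartridge below 0.015 m), for 0.1 s.
2. the cartridge is pushed out with the pin still in the recess (value of joint cartridge above 0.038 m and z of pin_tool in the frame of scope below 0.055 m and x of pin_tool in the frame of scope between 0.08 and 0.13 m), for 0.05 s.
At the end, for the whole second after the job is handed in: The cartridge is out by more than 38 of its 50 mm; the pin tool hangs at rest, upright within 10 degrees, in the rack hole it came from (its lower end within 22 mm of where it started); the nut driver is still in its own hole (value of joint cartridge above 0.038 m and distance of pin_tool from where it was at the start of the episode below 0.022 m and angle between pin_tool's own z axis and vertical below 0.17 rad and linear speed of pin_tool below 0.03 m/s and distance of nut_driver from where it was at the start of the episode below 0.03 m); the robot touches nothing.
It fails at once if the nut driver is taken out of its place (distance of nut_driver from where it was at the start of the episode above 0.03 m).
It also fails if it takes over 51 s, if anything falls off the work surface, if the arm or the gripper's body presses on something with over 40 N, if the wrist force passes 120 N, or if a joint passes its speed limit or range.

ROBOT

A 6-joint arm with a two-finger parallel gripper is mounted at the origin on the work surface. World frame = base frame: x ahead of the robot, y to its left, z up, the work surface at z = 0. Lengths are in m, angles in degrees, forces in N, time in s.
With the tool pointing down it reaches from about 0.375 to 0.9 m from the base axis. Payload 3.1 kg.
Tool frame: the origin (TCP) lies on the centre line of the jaws, within the pads' length; the fingertips stand 8 mm ahead of it and the grasp point (between the pads) lies 11 mm behind it (bot.tip_extent is the distance from the TCP to the fingertips, in m); z points along the fingers, y is the line along which they close (so a half turn about z gives the same grasp; the last joint's range is limited). The gripper opens to 87 mm and grips with 3 to 60 N. Pads are 19 mm wide; open, the fingers measure 117 mm over their backs; the gripper's body (75 mm by 190 mm) begins 51 mm behind the grasp point.
Start: joints at [-75.946, 30.224, 82.088, -0, 67.689, -10.227], TCP at [0.257, -0.57, 0.231] pointing down, gripper open.
Joint ranges: [-176.69, 176.69], [-43.24, 126.21], [12.49, 139.97], [-82, 262], [0, 151.66], [-163.58, 163.58]. Speed limits (degrees/s): [159.86, 159.86, 180, 180, 180, 180].

INTERFACE

Orientations are given as a 3x3 rotation matrix whose columns are the frame's x, y, z axes.
In Python, from rig import bot, vision, workorder gives the robot as it stands.
- The arm moves only by the shell command python3 -m handwheel 'ROWS'. ROWS is JSON, a list of rows, each an object with "delta_rot": the turn, a rotation vector about the tool's x, y, z in rad, a list of three; "xyz": the shift along the tool's x, y, z in mm, a list of three; "hand": the closure, from -1 (fully open) to 1 (shut). A call has exactly 5 rows; each row is the pose to reach, as a shift and turn from the pose commanded when the call began, along the tool's axes at that moment; what a row does not reach only later rows make up. A row lasts 1/8 s, in which the tool goes at most 62.5 mm and 10.7 degrees, less where a joint would pass 70% of its speed; a pose out of reach is approached as far as the arm can. A call with a gripper value outside its range is refused whole. The fingers move at their own pace and stop on an object; the grip force is fixed at half the most. Time passes only in rows, so rows that repeat a pose let the fingers close, or fill a call up. It gives the time, the measured TCP pose, the force, the opening and the grip force at its end, in the units of the state.
- bot.read_state(): the state, without advancing time (a new reading comes with each control period).
- vision.capture(name): name is "scene" or "side" or "wrist"; returns the picture (480x640x3 uint8, red, green, blue); there is no depth.
- vision.camera_model(name): a dict with "camera_matrix" (3x3 intrinsics, pixels), "camera_from_world" (4x4, takes a point from world to camera coordinates). Camera axes: x right, y up, looking along -z (the intrinsics and any distortion apply to the point x, -y, -z); pixel columns grow to the right and rows downward; lengths in m; the calibration is good to about 2 mm. A picture is of the moment at which its call begins: read the wrist's pose just before it. camera_model takes no time and is no camera call; for the wrist camera it gives the pose at the moment of the call.
- workorder.hand_in(): hands the job in; it is judged then, once.
The state is a dict: "time_s": time; "joint_positions": joint angles; "qvel": joint speeds; "tau": joint torques, N m; "position": TCP position; "tcp_rot": TCP orientation; "force": force on the tool from outside, world axes, zero at the start; "moment": the same for the moment, N m; "opening": opening from 0.0 (shut) to 1.0 (fully open); "grasp_force": force on a finger pad.
Only numpy, scipy, OpenCV 4.12 (cv2) and the standard library are available. Lean on these libraries where they do the work, as an engineer would, in place of code of your own. Each camera call takes 0.05 s, during which the arm holds its last target. There are 200 camera calls.

## Working session

There is one attempt and no reset: what is moved stays moved. The work goes in short steps, Python scripts to look and compute and a shell command to move; the robot and the scene stay as the last step left them, time stands still between calls to the robot, and variables do not carry over. Pictures are saved under pics/ and viewed, at most 10 in all, crops included, and the job is handed in when it is done.

```bash
mkdir -p pics; ls
python3 - <<'E'
from rig import bot, vision, workorder
import cv2, numpy as np
s=bot.read_state(); print(s)
a=vision.capture("scene"); b=vision.capture("side")
np.save("scene0.npy",a); np.save("side0.npy",b)
cv2.imwrite("pics/scene0.png",a[:,:,::-1]); cv2.imwrite("pics/side0.png",b[:,:,::-1])
for n in("scene","side"):
    m=vision.camera_model(n); print(n,m)
E
```

```text
pics
{'time_s': 0.0, 'joint_positions': array([-7.59447106e+01,  3.02783868e+01,  8.21553881e+01, -1.06726367e-03,
        6.76906499e+01, -1.02259150e+01]), 'qvel': array([-0.02789409, -0.03223394,  0.01993879, -0.11936795, -0.02993898,
       -0.11379996]), 'tau': array([ 9.18484366e-04, -4.40040708e+01, -1.76593781e+01,  6.35178178e-02,
        5.82807348e-02, -1.65660977e-04]), 'position': array([ 0.25686911, -0.56899087,  0.22958338]), 'tcp_rot': array([[ 9.11535408e-01,  4.11221236e-01, -5.44112882e-04],
       [ 4.11221430e-01, -9.11533058e-01,  2.10242179e-03],
       [ 3.68583607e-04, -2.14018278e-03, -9.99997642e-01]]), 'force': array([-0.0528428 ,  0.23532069,  0.26574036]), 'moment': array([-0.03241873,  0.00331982,  0.00350316]), 'grasp_force': 0.0, 'opening': 0.99597434588284}
scene {'camera_matrix': array([[459.20762062,   0.        , 319.31203307],
       [  0.        , 459.20762062, 234.76912477],
       [  0.        ,   0.        ,   1.        ]]), 'camera_from_world': array([[-0.62084299,  0.78388755,  0.00861953,  0.36836673],
       [-0.47255334, -0.38299247,  0.79373176,  0.19037667],
       [ 0.62549766,  0.48870961,  0.60820687, -1.00754203],
       [ 0.        ,  0.        ,  0.        ,  1.        ]])}
side {'camera_matrix': array([[523.56837903,   0.        , 318.0852333 ],
       [  0.        , 523.56837903, 232.98789663],
       [  0.        ,   0.        ,   1.        ]]), 'camera_from_world': array([[ 0.9981106 , -0.06110514,  0.00643434, -0.55758088],
       [ 0.02768506,  0.54074513,  0.84073078, -0.0515252 ],
       [-0.05485231, -0.83896416,  0.54141515, -0.82584442],
       [ 0.        ,  0.        ,  0.        ,  1.        ]])}
```

View pics/scene0.png

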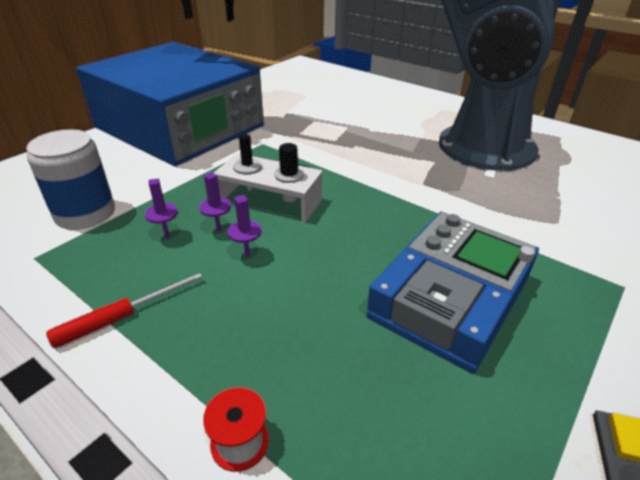

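View pics/side0.png

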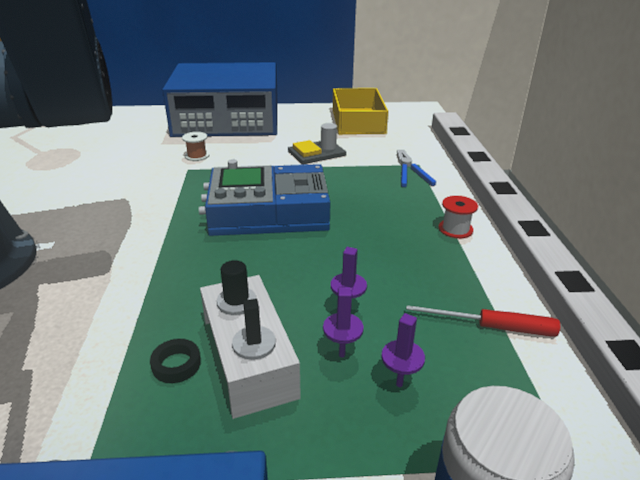

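The scene view has the rack at about (270,180). Four things could be the pin tool: the black slim handle at (246,150), the thick black handle at (289,160), which is the nut driver, and the purple tools at (155,200), (212,195) and (243,222). In the side view the slim black one is at (252,320) and the nut driver at (235,285). The slim black square handle in the rack fits the description. The scope's recess is at scene (440,292) and side (300,183).

```bash
cat > h.py <<'E'
import numpy as np, cv2
from rig import bot, vision, workorder
def ray(m,uv):
    K=m["camera_matrix"];T=m["camera_from_world"];R=T[:3,:3]
    c=-R.T@T[:3,3]
    d=np.linalg.solve(K,[uv[0],uv[1],1.]); return c,R.T@np.array([d[0],-d[1],-d[2]])
def plane(m,uv,z):
    c,d=ray(m,uv); return c+d*(z-c[2])/d[2]
def tri(m1,u1,m2,u2):
    (c1,d1),(c2,d2)=ray(m1,u1),ray(m2,u2)
    t=np.linalg.lstsq(np.stack([d1,-d2],1),c2-c1,rcond=None)[0]
    p,q=c1+t[0]*d1,c2+t[1]*d2; return (p+q)/2,np.linalg.norm(p-q)
def proj(m,p):
    q=m["camera_from_world"][:3]@np.append(p,1); v=m["camera_matrix"]@[q[0],-q[1],-q[2]]; return v[:2]/v[2]
def blobs(mask,roi,amin=15):
    x0,y0,x1,y1=roi; n,l,s,c=cv2.connectedComponentsWithStats(mask[y0:y1,x0:x1].astype(np.uint8))
    return [(s[i,4],c[i]+[x0,y0],s[i,:4]+[x0,y0,0,0]) for i in range(1,n) if s[i,4]>=amin]
E
python3 - <<'E'
from h import *
A=np.load("scene0.npy");B=np.load("side0.npy");ms,md=vision.camera_model("scene"),vision.camera_model("side")
np.set_printoptions(precision=4,suppress=True)
ba=blobs(A.max(2)<60,(230,125,310,185)); bb=blobs(B.max(2)<70,(215,255,270,355))
for n,b in(("scene",ba),("side",bb)):
    for x in b: print(n,x[0],x[1],x[2])
ba=sorted(ba,key=lambda x:-x[0])[:2];bb=sorted(bb,key=lambda x:-x[0])[:2]
ba.sort(key=lambda x:x[1][0]);bb.sort(key=lambda x:-x[1][0])
for n,a,b in zip(("pin","nut"),ba,bb): print(n,tri(ms,a[1],md,b[1]))
w=lambda I:I.min(2)>190
wa=blobs(w(A),(420,275,460,310));wb=blobs(w(B),(285,172,320,195))
print(wa,wb)
for x in wa: print("btn",plane(ms,x[1],0.046), plane(ms,x[1],.059))
for uv in((370,318),(476,366),(537,247),(444,212)): pass
blue=(A[:,:,2].astype(int)-A[:,:,0]>50)&(A[:,:,2]>90)
for x in blobs(blue,(350,200,560,380),60): print("blue",x)
c1=cv2.resize(A[115:225,210:340],None,fx=3,fy=3,interpolation=cv2.INTER_CUBIC)
c2=cv2.resize(A[205:375,360:545],None,fx=2,fy=2,interpolation=cv2.INTER_CUBIC)
C=np.zeros((max(c1.shape[0],c2.shape[0]),c1.shape[1]+c2.shape[1],3),np.uint8);C[:c1.shape[0],:c1.shape[1]]=c1;C[:c2.shape[0],c1.shape[1]:]=c2
cv2.imwrite("pics/crop1.png",C[:,:,::-1]);print(C.shape)
E
```

```text
scene 48 [236.7292 128.3125] [233 125   9   9]
scene 316 [245.231  148.8006] [238 133  14  33]
scene 500 [288.364 159.594] [280 144  18  32]
side 1643 [240.8399 296.8953] [221 260  40  85]
side 25 [215.84 350.28] [215 344   4  11]
pin (array([ 0.4668, -0.2472,  0.1109]), np.float64(0.02587806078415395))
nut (array([ 0.4081, -0.2369,  0.0476]), np.float64(0.03559179000130258))
[(np.int32(55), array([439.6909, 296.4182]), array([434, 293,  12,   8]))] []
btn [0.5292 0.1423 0.046 ] [0.5425 0.1466 0.059 ]
blue (np.int32(3556), array([450.1758, 290.7171]), array([369, 213, 162, 131]))
blue (np.int32(463), array([420.7732, 338.622 ]), array([367, 309, 110,  60]))
(340, 760, 3)
```

View pics/crop1.png

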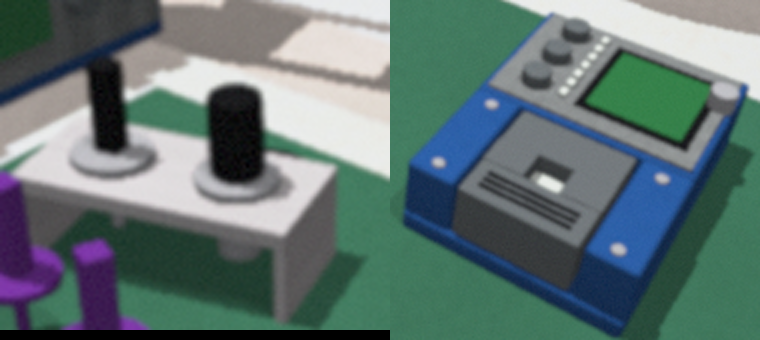

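Crop: the slim black handle at (246,150) on the left of the rack is the pin tool. The thick round one is the nut driver, and the purple ones are decoys. The scope's recess, with its white button, is near (440,293).

Run:
```python
from h import *
np.set_printoptions(precision=4,suppress=True)
ms,md=vision.camera_model("scene"),vision.camera_model("side")
print("tops",plane(ms,(244.5,135.7),.121),plane(md,(250.5,301),.121),tri(ms,(244.5,135.7),md,(250.5,301)))
print("base",plane(ms,(247.3,164),.066),plane(md,(254,341),.066))
print("nuttop",plane(ms,(288.5,147),.116),plane(md,(234,267),.116))
for m,L in((ms,((322,172.3),(305,194),(212.7,175),(235,155.7))),(md,((200,287),(258,277),(298,371),(232,410)))):
    P=np.array([plane(m,u,.06) for u in L]); print("rack",P[:,:2].tolist(),P.mean(0), [np.linalg.norm(P[i]-P[i-1]) for i in range(4)])
P=np.array([plane(ms,u,.06) for u in((441,212),(538.5,247.5),(485,342.5),(371,286))])
print("scope",P[:,:2].tolist(),P.mean(0),[np.linalg.norm(P[i]-P[i-1]) for i in range(4)])
m=vision.camera_model("wrist");T=m["camera_from_world"];s=bot.read_state()
print("cam in tcp",s["tcp_rot"].T@(-T[:3,:3].T@T[:3,3]-s["position"]), s["tcp_rot"].T@T[:3,:3].T, m["camera_matrix"])
```

```text
tops [ 0.4667 -0.2617  0.121 ] [ 0.4682 -0.2544  0.121 ] (array([ 0.4691, -0.258 ,  0.1235]), np.float64(0.0014433343921615048))
base [ 0.4647 -0.2637  0.066 ] [ 0.469  -0.2595  0.066 ]
nuttop [ 0.4437 -0.1839  0.116 ] [ 0.4448 -0.1839  0.116 ]
rack [[0.3964068963487163, -0.15067694015312066], [0.4688160710726918, -0.12872829969006222], [0.5220886529155886, -0.2899285274820779], [0.4494944549257118, -0.3118664348854278]] [ 0.4592 -0.2203  0.06  ] [np.float64(0.1697066353673963), np.float64(0.07566261561949746), np.float64(0.16977479617542143), np.float64(0.07583659646260102)]
rack [[0.3933112683842276, -0.1496543431498134], [0.46872969440937945, -0.13209873734810207], [0.5179227535885611, -0.3017144371597437], [0.4503794178542299, -0.3493071485013385]] [ 0.4576 -0.2332  0.06  ] [np.float64(0.20764878128384112), np.float64(0.07743473561119961), np.float64(0.1766053303102695), np.float64(0.08262668076937947)]
scope [[0.37671362451418655, 0.06555565086949972], [0.3704661384734922, 0.21039996019877755], [0.5768873817981303, 0.21812015947923313], [0.5807948166191688, 0.07165105408715067]] [0.4762 0.1414 0.06  ] [np.float64(0.2041721991637853), np.float64(0.1449789813279987), np.float64(0.20656556143902444), np.float64(0.14652121648838992)]
cam in tcp [ 0.0804 -0.0003 -0.154 ] [[ 0.0004  0.9569  0.2904]
 [ 1.      0.     -0.0016]
 [-0.0015  0.2904 -0.9569]] [[391.6854   0.     319.7437]
 [  0.     391.6854 243.9784]
 [  0.       0.       1.    ]]
```

```bash
cat >> h.py <<'E'
np.set_printoptions(precision=4,suppress=True)
def go(target,yaw):
    "shift (mm, tool axes) and tool-z turn (rad) to bring TCP to target with tool y at world yaw (deg), tool straight down; full rotvec"
    s=bot.read_state();R=s["tcp_rot"];c,n=np.cos(np.radians(yaw)),np.sin(np.radians(yaw))
    G=np.array([[-n,c,0],[c,n,0],[0,0,-1.]]); G[:,0]=np.cross(G[:,1],G[:,2])
    rv=cv2.Rodrigues(R.T@G)[0].ravel()
    print("go mm",np.round(R.T@(np.array(target)-s["position"])*1000,1),"rot",np.round(rv,3),"from",s["position"])
E
python3 -c "
from h import *
go((.363,-.414,.23),-25);go((.468,-.258,.23),17)"
```

```text
go mm [160.5 -97.7  -0.1] rot [-0.002 -0.001 -0.711] from [ 0.2569 -0.5691  0.2297]
go mm [ 320.4 -196.8    0.2] rot [-0.001 -0.002 -1.444] from [ 0.2569 -0.5691  0.2297]
```

```bash
python3 -m handwheel '[{"delta_rot":[0,0,-0.15],"xyz":[33,-20,0],"hand":-1},{"delta_rot":[0,0,-0.3],"xyz":[66,-40,0],"hand":-1},{"delta_rot":[0,0,-0.45],"xyz":[99,-60,0],"hand":-1},{"delta_rot":[0,0,-0.6],"xyz":[132,-80,0],"hand":-1},{"delta_rot":[0,0,-0.72],"xyz":[160,-98,0],"hand":-1}]'; python3 -c "
from h import *
go((.468,-.258,.23),17)"
```

```text
time_s: 0.72
position: [0.3631, -0.413, 0.2301]
tcp_rot: [[0.41, 0.912, -0.0], [0.912, -0.41, 0.001], [0.001, -0.001, -1.0]]
force: [-0.6, 0.6, -0.4]
opening: 0.999
grasp_force: 0.0
go mm [184.3  32.1   0.3] rot [-0.001 -0.001 -0.719] from [ 0.3631 -0.413   0.2301]
```

```bash
python3 -m handwheel '[{"delta_rot":[0,0,-0.15],"xyz":[40,7,0],"hand":-1},{"delta_rot":[0,0,-0.3],"xyz":[80,14,0],"hand":-1},{"delta_rot":[0,0,-0.45],"xyz":[120,21,0],"hand":-1},{"delta_rot":[0,0,-0.6],"xyz":[155,27,0],"hand":-1},{"delta_rot":[0,0,-0.72],"xyz":[184,32,0],"hand":-1}]'
python3 - <<'E'
from h import *
m=vision.camera_model("wrist");I=vision.capture("wrist");np.save("w1.npy",I);cv2.imwrite("pics/w1.png",I[:,:,::-1])
m=vision.camera_model("wrist");np.save("w1m.npy",m,allow_pickle=True)
for p in((.468,-.258,.121),(.468,-.258,.066),(.445,-.183,.116)): print(proj(m,p))
for b in blobs(I.max(2)<60,(0,0,640,480),300): print(b)
E
```

```text
time_s: 1.35
position: [0.4683, -0.2588, 0.2302]
tcp_rot: [[-0.293, 0.956, -0.001], [0.956, 0.293, 0.001], [0.001, -0.0, -1.0]]
force: [0.9, 0.1, -0.3]
opening: 0.999
grasp_force: 0.0
[315.8618 246.3656]
[316.2892 226.9543]
[316.14   130.2796]
(np.int32(1659), array([317.4093, 125.308 ]), array([295, 102,  45,  47]))
(np.int32(2279), array([225.1768, 147.9   ]), array([193, 116,  66,  66]))
(np.int32(359), array([515.2953, 124.9526]), array([496, 117,  41,  17]))
(np.int32(56606), array([226.1344, 417.3693]), array([  0, 287, 640, 193]))
(np.int32(18701), array([538.6964, 359.8101]), array([406, 288, 234, 130]))
```

View pics/w1.png

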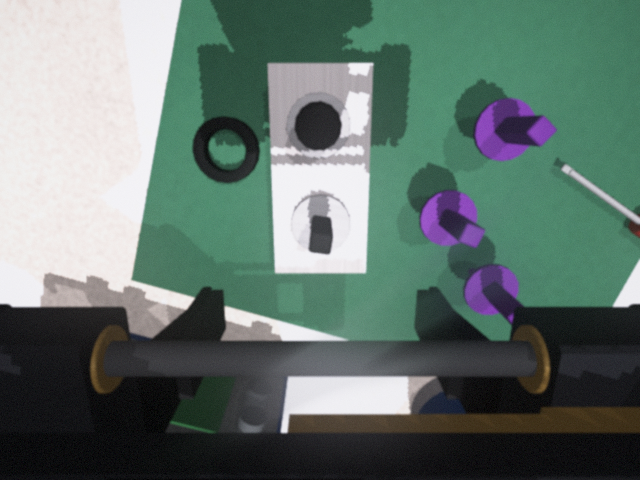

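The wrist view shows the pin tool with its handle at (320,235) and collar at (321,223), the nut driver at (318,125), and the purple decoys on the right. I'll refine the top face and its yaw.

Run:
```python
from h import *
I=np.load("w1.npy");m=np.load("w1m.npy",allow_pickle=True).item()
mk=(I.max(2)<110)
M=np.zeros(mk.shape,np.uint8);M[205:262,300:345]=mk[205:262,300:345]
c=max(cv2.findContours(M,0,2)[0],key=cv2.contourArea)
ap=cv2.approxPolyDP(c,2,True)[:,0];print(ap.tolist())
b=cv2.boundingRect(c);print(b)
h=cv2.convexHull(c)[:,0]; print(h.tolist())
print(I[212:258:3,320].max(1),I[212:258:3,314].max(1))
R=bot.read_state()["tcp_rot"]
for u in((321,240),): print(plane(m,u,.121))
for p in [(.4721,-.2580,.121)]: print(proj(m,p))
P=np.array([plane(m,u,.06)[:2] for u in((268,63),(373,63),(366,272),(275,272))]);print(P,P.mean(0))
```

```text
[[314, 215], [311, 221], [309, 248], [312, 251], [328, 252], [331, 241], [329, 218]]
(309, 215, 23, 38)
[[316, 215], [322, 216], [326, 217], [329, 218], [330, 221], [331, 229], [331, 241], [330, 247], [329, 251], [328, 252], [320, 252], [312, 251], [310, 250], [309, 248], [311, 221], [312, 217], [314, 215]]
[154 125  66  64  68  65  66  71  77  82  82  78  76  79 233 245] [152 109  63  66  69  61  64  73  80  75  75  81  75  86 242 245]
[ 0.4701 -0.2525  0.121 ]
[321.4181 248.0147]
[[ 0.3955 -0.1478]
 [ 0.4716 -0.124 ]
 [ 0.5226 -0.2857]
 [ 0.4457 -0.3096]] [ 0.4589 -0.2168]
```

```bash
python3 -m handwheel '[{"delta_rot":[0,0,0.03],"xyz":[5,3,40],"hand":-1},{"delta_rot":[0,0,0.06],"xyz":[5,3,80],"hand":-1},{"delta_rot":[0,0,0.06],"xyz":[5,3,115],"hand":-1},{"delta_rot":[0,0,0.06],"xyz":[5,3,145],"hand":-1},{"delta_rot":[0,0,0.06],"xyz":[5,3,145],"hand":-1}]' && python3 -m handwheel '[{"delta_rot":[0,0,0],"xyz":[0,0,0],"hand":1},{"delta_rot":[0,0,0],"xyz":[0,0,0],"hand":1},{"delta_rot":[0,0,0],"xyz":[0,0,0],"hand":1},{"delta_rot":[0,0,0],"xyz":[0,0,0],"hand":1},{"delta_rot":[0,0,0],"xyz":[0,0,0],"hand":1}]'
```

```text
time_s: 2.02
position: [0.4677, -0.2536, 0.0834]
tcp_rot: [[-0.23, 0.973, -0.005], [0.973, 0.23, 0.004], [0.005, -0.004, -1.0]]
force: [0.4, -0.1, -0.1]
opening: 0.997
grasp_force: 0.0
time_s: 2.65
position: [0.4694, -0.2547, 0.0858]
tcp_rot: [[-0.231, 0.973, 0.0], [0.973, 0.231, -0.0], [-0.0, 0.0, -1.0]]
force: [0.0, -0.0, 0.3]
opening: 0.52
grasp_force: 0.0
```

```bash
python3 -m handwheel '[{"delta_rot":[0,0,0],"xyz":[0,0,0],"hand":1},{"delta_rot":[0,0,0],"xyz":[0,0,0],"hand":1},{"delta_rot":[0,0,0],"xyz":[0,0,0],"hand":1},{"delta_rot":[0,0,0],"xyz":[0,0,0],"hand":1},{"delta_rot":[0,0,0],"xyz":[0,0,0],"hand":1}]'
```

```text
time_s: 3.28
position: [0.4693, -0.2546, 0.0855]
tcp_rot: [[-0.231, 0.973, -0.0], [0.973, 0.231, 0.0], [0.0, -0.0, -1.0]]
force: [-0.6, -0.2, -0.4]
opening: 0.187
grasp_force: 29.6
```

```bash
python3 -m handwheel '[{"delta_rot":[0,0,0],"xyz":[0,0,-30],"hand":1},{"delta_rot":[0,0,0],"xyz":[0,0,-75],"hand":1},{"delta_rot":[0,0,0],"xyz":[0,0,-120],"hand":1},{"delta_rot":[0,0,0],"xyz":[10,4,-145],"hand":1},{"delta_rot":[0,0,0.03],"xyz":[45,19,-145],"hand":1}]' && python3 -m handwheel '[{"delta_rot":[0,0,0.04],"xyz":[48,20,0],"hand":1},{"delta_rot":[0,0,0.08],"xyz":[96,41,0],"hand":1},{"delta_rot":[0,0,0.12],"xyz":[144,61,0],"hand":1},{"delta_rot":[0,0,0.16],"xyz":[192,82,0],"hand":1},{"delta_rot":[0,0,0.17],"xyz":[240,102,0],"hand":1}]'; python3 -c "
from h import *
go((.500,.143,.23),2)"
```

```text
time_s: 3.9
position: [0.4791, -0.2085, 0.233]
tcp_rot: [[-0.198, 0.98, 0.006], [0.98, 0.198, -0.004], [-0.005, 0.005, -1.0]]
force: [0.6, 0.6, -2.3]
opening: 0.187
grasp_force: 29.6
time_s: 4.53
position: [0.5289, 0.0509, 0.2304]
tcp_rot: [[-0.032, 0.999, -0.0], [0.999, 0.032, 0.0], [0.0, -0.0, -1.0]]
force: [-0.2, -0.9, -1.0]
opening: 0.185
grasp_force: 29.6
go mm [ 93.  -25.9   0.4] rot [-0.    -0.    -0.003] from [0.5289 0.0509 0.2304]
```

Run:
```python
from h import *
m=vision.camera_model("wrist");I=vision.capture("wrist");np.save("w2.npy",I);cv2.imwrite("pics/w2.png",I[:,:,::-1])
m=vision.camera_model("wrist");np.save("w2m.npy",m,allow_pickle=True)
print(bot.read_state()["position"],proj(m,(.537,.143,.059)))
for b in blobs(I.min(2)>190,(200,100,450,350),100): print(b)
s=bot.read_state(); print("pin end expected",proj(m,s["position"]-[0,0,.0705]))
```

```text
[0.5294 0.057  0.2305] [332.185  118.7819]
(np.int32(303), array([336.4719, 108.9175]), array([328, 100,  17,  19]))
pin end expected [318.951  263.2987]
```

View pics/w2.png

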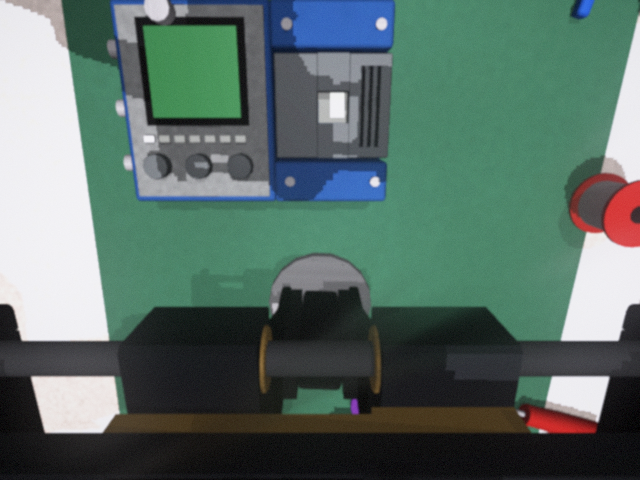

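The recess and button are at about (333,107), columns 318–349 and rows 91–123. The collar is centred at column 320, so the tool sits straight in the jaws. The cartridge runs from (274,51) to (391,158).

Run:
```python
from h import *
I=np.load("w2.npy");m=np.load("w2m.npy",allow_pickle=True).item()
print(I[107,310:356].mean(1).astype(int));print(I[84:130,337].mean(1).astype(int))
for u,z in(((333.5,107),.059),((333.5,107),.044),((318,107),.059),((349,107),.059),((333,91),.059),((333,123),.059)): print(u,z,plane(m,u,z))
Q=[plane(m,u,.06) for u in((273,2),(395,2),(386,199),(140,197))];print(np.array(Q))
P=plane(m,(386,199),.06)-plane(m,(272,199),.06);print(np.degrees(np.arctan2(P[1],P[0])))
c=(plane(m,(386,199),.06)+plane(m,(395.5,0),.06))/2;print(c)
```

```text
[ 91  89  88  92  89  88  79  94 131 172 183 181 182 185 185 186 187 186
 187 201 231 241 242 242 241 243 242 243 241 241 242 242 242 236 204 153
 118  84  80 113 141 150 152 152 150 151]
[123 103  91  89  89  82  76 103 167 225 237 240 240 240 240 241 242 242
 242 241 241 241 242 243 243 241 241 242 242 241 241 241 240 226 197 184
 186 179 163 155 150 149 152 150 155 152]
(333.5, 107) 0.059 [0.5376 0.1519 0.059 ]
(333.5, 107) 0.044 [0.5382 0.1526 0.044 ]
(318, 107) 0.059 [0.5255 0.1514 0.059 ]
(349, 107) 0.059 [0.5498 0.1523 0.059 ]
(333, 91) 0.059 [0.5367 0.1636 0.059 ]
(333, 123) 0.059 [0.5378 0.1398 0.059 ]
[[0.4901 0.2226 0.06  ]
 [0.5792 0.2259 0.06  ]
 [0.5849 0.0806 0.06  ]
 [0.3794 0.0751 0.06  ]]
2.00819519571244
[0.5822 0.1539 0.06  ]
```

Run:
```python
from h import *
vision.capture("wrist");vision.capture("wrist");vision.capture("wrist")
m=vision.camera_model("wrist");p=bot.read_state()["position"];I=vision.capture("wrist");np.save("w3.npy",I)
print(p,bot.read_state()["position"])
A=I.mean(2)
b=[b for b in blobs(I.min(2)>205,(290,60,380,180),60)];print(b)
x,y,w,h=max(b,key=lambda b:b[0])[2]
r=y+h//2; print(x,y,w,h,A[r,x-20:x+w+8].astype(int))
c=(x+w+1-15.5, y+h/2-.5)
print(c,plane(m,c,.059)); q=plane(m,c,.059)
go((q[0],q[1],.16),2)
```

```text
[0.5285 0.0501 0.2302] [0.5286 0.0491 0.2303]
[(np.int32(353), array([337.6969, 104.4986]), array([330,  92,  16,  25]))]
330 92 16 25 [ 86  93  91  89  90  88  89  81  94 134 174 178 183 187 185 187 186 187
 187 184 208 233 240 242 242 241 241 242 241 243 242 241 241 242 235 205
 162 131  91  76 107 137 150 151]
(np.float64(331.5), np.float64(104.0)) [0.5346 0.146  0.059 ]
go mm [96.7  9.4 70.2] rot [-0.001  0.    -0.001] from [0.5286 0.0491 0.2303]
```

```bash
python3 -m handwheel '[{"delta_rot":[0,0,0],"xyz":[40,4,20],"hand":1},{"delta_rot":[0,0,0],"xyz":[80,8,45],"hand":1},{"delta_rot":[0,0,0],"xyz":[96,10,70],"hand":1},{"delta_rot":[0,0,0],"xyz":[96,10,79],"hand":1},{"delta_rot":[0,0,0],"xyz":[96,10,79],"hand":1}]'
python3 - <<'E'
from h import *
s=bot.read_state()["position"];A=vision.capture("scene");B=vision.capture("side");print(s,bot.read_state()["position"])
ms,md=vision.camera_model("scene"),vision.camera_model("side")
tip=s-[0,0,.0705];a,b=proj(ms,tip),proj(md,tip);print(a,b,"recess",proj(ms,(.536,.145,.059)),proj(md,(.536,.145,.059)))
def cr(I,c):
    x,y=int(c[0])-45,int(c[1])-50;print("origin",x,y);return cv2.resize(I[y:y+100,x:x+90],None,fx=4,fy=4,interpolation=cv2.INTER_CUBIC)
cv2.imwrite("pics/hov.png",np.hstack([cr(A,a),cr(B,b)])[:,:,::-1])
E
```

```text
time_s: 5.4
position: [0.5356, 0.1438, 0.1512]
tcp_rot: [[-0.031, 1.0, -0.001], [1.0, 0.031, -0.001], [-0.001, -0.001, -1.0]]
force: [-0.6, -0.3, -0.2]
opening: 0.186
grasp_force: 29.6
[0.5356 0.1438 0.1512] [0.5366 0.144  0.1523]
[443.2239 279.4243] [300.5454 171.8251] recess [440.9226 292.9209] [300.868  182.3875]
origin 398 229
origin 255 121
```

View pics/hov.png

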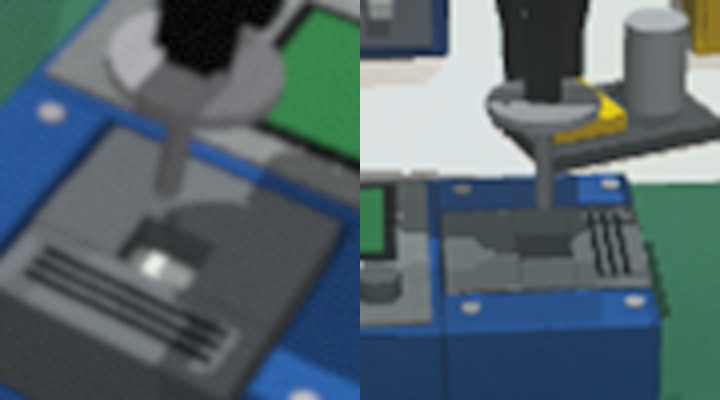

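Both views show the pin tip over the recess: scene tip at (440,277) with the mouth at (439.5,291.5), side tip at (301,173) with the mouth at (301,182). I'll add about 2 mm in +y and go down.

```bash
python3 -m handwheel '[{"delta_rot":[0,0,0],"xyz":[2,0,12],"hand":1},{"delta_rot":[0,0,0],"xyz":[2,0,24],"hand":1},{"delta_rot":[0,0,0],"xyz":[2,0,34],"hand":1},{"delta_rot":[0,0,0],"xyz":[2,0,40],"hand":1},{"delta_rot":[0,0,0],"xyz":[2,0,42],"hand":1}]' && python3 -m handwheel '[{"delta_rot":[0,0,0],"xyz":[0,0,1],"hand":1},{"delta_rot":[0,0,0],"xyz":[0,0,2],"hand":1},{"delta_rot":[0,0,0],"xyz":[0,0,2],"hand":1},{"delta_rot":[0,0,0],"xyz":[0,0,2],"hand":1},{"delta_rot":[0,0,0],"xyz":[0,0,2],"hand":1}]'
```

```text
time_s: 6.12
position: [0.5354, 0.1474, 0.1094]
tcp_rot: [[-0.033, 0.999, -0.001], [0.999, 0.033, -0.0], [-0.0, -0.001, -1.0]]
force: [-1.9, -0.3, 3.0]
opening: 0.184
grasp_force: 29.6
time_s: 6.75
position: [0.5355, 0.1474, 0.1076]
tcp_rot: [[-0.033, 0.999, -0.0], [0.999, 0.033, -0.0], [-0.0, -0.0, -1.0]]
force: [-2.4, -1.3, 5.8]
opening: 0.183
grasp_force: 29.6
```

```bash
python3 -m handwheel '[{"delta_rot":[0,0,0],"xyz":[0,8,0.5],"hand":1},{"delta_rot":[0,0,0],"xyz":[0,18,0.5],"hand":1},{"delta_rot":[0,0,0],"xyz":[0,28,0.5],"hand":1},{"delta_rot":[0,0,0],"xyz":[0,38,0.5],"hand":1},{"delta_rot":[0,0,0],"xyz":[0,46,0.5],"hand":1}]'
```

```text
time_s: 7.38
position: [0.5812, 0.1491, 0.1069]
tcp_rot: [[-0.033, 0.999, -0.002], [0.999, 0.033, 0.0], [0.0, -0.002, -1.0]]
force: [-3.8, -0.6, 4.6]
opening: 0.182
grasp_force: 29.6
```

```bash
python3 -m handwheel '[{"delta_rot":[0,0,0],"xyz":[0,3,0],"hand":1},{"delta_rot":[0,0,0],"xyz":[0,5,0],"hand":1},{"delta_rot":[0,0,0],"xyz":[0,7,0],"hand":1},{"delta_rot":[0,0,0],"xyz":[0,8,0],"hand":1},{"delta_rot":[0,0,0],"xyz":[0,8,0],"hand":1}]'
python3 - <<'E'
from h import *
A=vision.capture("scene");B=vision.capture("side")
C=np.hstack([cv2.resize(A[210:380,360:550],(400,358)),cv2.resize(B[110:250,190:350],(400,350))[:350] if 0 else cv2.resize(B[105:248,190:350],(400,358))])
cv2.imwrite("pics/out.png",C[:,:,::-1])
E
```

```text
time_s: 8.0
position: [0.5895, 0.1494, 0.107]
tcp_rot: [[-0.033, 0.999, -0.001], [0.999, 0.033, 0.0], [0.0, -0.001, -1.0]]
force: [-3.1, 0.4, 5.1]
opening: 0.182
grasp_force: 29.6
```

View pics/out.png

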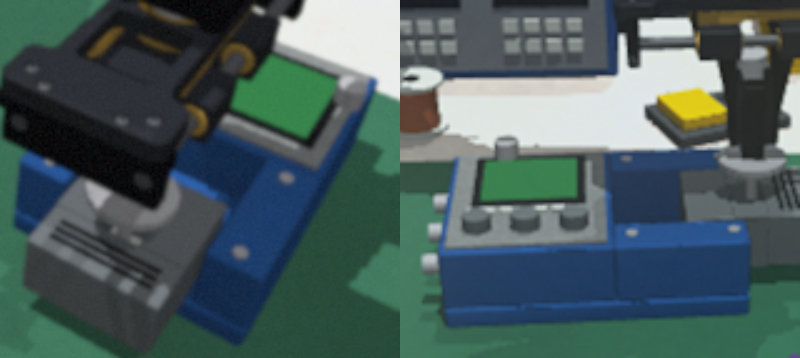

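The cartridge is well out: the pin is in the recess and the bay is open in both views. I'll push the last few millimetres to the stop.

```bash
python3 -m handwheel '[{"delta_rot":[0,0,0],"xyz":[0,1.5,0],"hand":1},{"delta_rot":[0,0,0],"xyz":[0,3,0],"hand":1},{"delta_rot":[0,0,0],"xyz":[0,4,0],"hand":1},{"delta_rot":[0,0,0],"xyz":[0,4.5,0],"hand":1},{"delta_rot":[0,0,0],"xyz":[0,4.5,0],"hand":1}]'
```

```text
time_s: 8.72
position: [0.5934, 0.1496, 0.1069]
tcp_rot: [[-0.033, 0.999, -0.002], [0.999, 0.033, 0.0], [0.0, -0.002, -1.0]]
force: [-3.9, 0.1, 4.7]
opening: 0.184
grasp_force: 29.6
```

```bash
python3 -m handwheel '[{"delta_rot":[0,0,0],"xyz":[0,1,0],"hand":1},{"delta_rot":[0,0,0],"xyz":[0,2,0],"hand":1},{"delta_rot":[0,0,0],"xyz":[0,3,0],"hand":1},{"delta_rot":[0,0,0],"xyz":[0,3,0],"hand":1},{"delta_rot":[0,0,0],"xyz":[0,3,0],"hand":1}]'
```

```text
time_s: 9.35
position: [0.5948, 0.1495, 0.1067]
tcp_rot: [[-0.033, 0.999, -0.006], [0.999, 0.033, -0.0], [0.0, -0.006, -1.0]]
force: [-5.2, 0.0, 7.1]
opening: 0.187
grasp_force: 29.7
```

At the stop: the force rises and the motion stalls. Now I'll back off the wall and lift straight out.

```bash
python3 -m handwheel '[{"delta_rot":[0,0,0],"xyz":[0,-6,0],"hand":1},{"delta_rot":[0,0,0],"xyz":[0,-7,-10],"hand":1},{"delta_rot":[0,0,0],"xyz":[0,-7,-45],"hand":1},{"delta_rot":[0,0,0],"xyz":[0,-7,-90],"hand":1},{"delta_rot":[0,0,0],"xyz":[0,-7,-125],"hand":1}]'
python3 - <<'E'
from h import *
for i in range(3): vision.capture("wrist")
I=vision.capture("wrist");cv2.imwrite("pics/w4.png",I[:,:,::-1])
go((.4693,-.2546,.23),13.4); go((.531,-.05,.23),8)
E
```

```text
time_s: 9.98
position: [0.5906, 0.1493, 0.2335]
tcp_rot: [[-0.033, 0.999, 0.001], [0.999, 0.033, 0.0], [0.0, 0.001, -1.0]]
force: [0.2, -0.1, -1.3]
opening: 0.186
grasp_force: 29.7
go mm [-399.6 -134.1    1.9] rot [ 0.    -0.    -0.201] from [0.5902 0.1492 0.232 ]
go mm [-197.2  -65.7    2. ] rot [ 0.    -0.    -0.107] from [0.5902 0.1492 0.232 ]
```

View pics/w4.png

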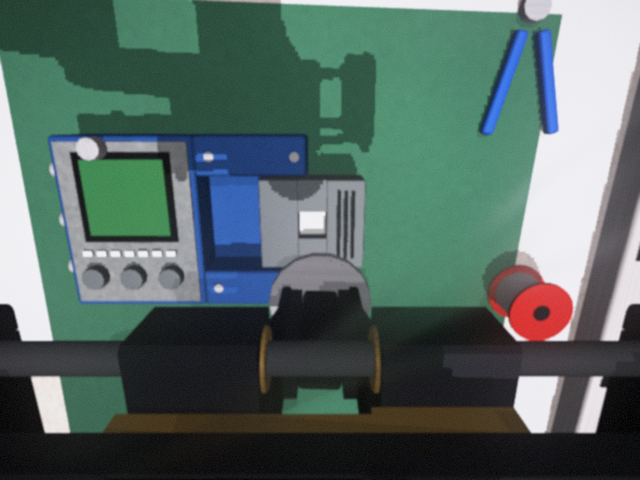

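The cartridge is out about 50 mm (gap at columns 210–260), and the tool still sits straight, with its collar centred at column 320. Returning to the rack.

```bash
python3 -m handwheel '[{"delta_rot":[0,0,-0.03],"xyz":[-40,-13,0],"hand":1},{"delta_rot":[0,0,-0.06],"xyz":[-90,-30,0],"hand":1},{"delta_rot":[0,0,-0.09],"xyz":[-140,-47,0],"hand":1},{"delta_rot":[0,0,-0.12],"xyz":[-190,-64,0],"hand":1},{"delta_rot":[0,0,-0.15],"xyz":[-240,-81,0],"hand":1}]' && python3 -m handwheel '[{"delta_rot":[0,0,-0.02],"xyz":[-40,-8,0],"hand":1},{"delta_rot":[0,0,-0.05],"xyz":[-80,-15,0],"hand":1},{"delta_rot":[0,0,-0.05],"xyz":[-120,-23,0],"hand":1},{"delta_rot":[0,0,-0.05],"xyz":[-150,-29,0],"hand":1},{"delta_rot":[0,0,-0.05],"xyz":[-160,-30,0],"hand":1}]'
python3 - <<'E'
from h import *
for i in range(3): vision.capture("wrist")
go((.4693,-.2546,.23),13.4)
m=vision.camera_model("wrist");I=vision.capture("wrist")
E
```

```text
time_s: 10.8
position: [0.5153, -0.0943, 0.2299]
tcp_rot: [[-0.183, 0.983, -0.004], [0.983, 0.183, 0.002], [0.002, -0.004, -1.0]]
force: [0.9, -0.3, -1.5]
opening: 0.186
grasp_force: 29.7
time_s: 11.42
position: [0.5158, -0.2572, 0.2299]
tcp_rot: [[-0.229, 0.974, -0.003], [0.974, 0.229, 0.002], [0.003, -0.002, -1.0]]
force: [0.1, 0.1, -1.8]
opening: 0.179
grasp_force: 29.7
go mm [ 11.3 -45.5   0.9] rot [-0.002 -0.003 -0.001] from [ 0.5161 -0.2551  0.2308]
```

```bash
python3 -m handwheel '[{"delta_rot":[0,0,0],"xyz":[6,-22,0],"hand":1},{"delta_rot":[0,0,0],"xyz":[11,-45.5,20],"hand":1},{"delta_rot":[0,0,0],"xyz":[11,-45.5,60],"hand":1},{"delta_rot":[0,0,0],"xyz":[11,-45.5,80],"hand":1},{"delta_rot":[0,0,0],"xyz":[11,-45.5,80],"hand":1}]'
python3 - <<'E'
from h import *
A=vision.capture("scene");B=vision.capture("side");s=bot.read_state()["position"];go((.4693,-.2546,.0857),13.4)
ms,md=vision.camera_model("scene"),vision.camera_model("side")
tip=s-[0,0,.0705];h=(.4707,-.2552,.06)
print("tip",proj(ms,tip),proj(md,tip),"hole",proj(ms,h),proj(md,h))
def cr(I,c):
    x,y=int(c[0])-45,int(c[1])-50;print("origin",x,y);return cv2.resize(I[y:y+100,x:x+90],None,fx=4,fy=4,interpolation=cv2.INTER_CUBIC)
cv2.imwrite("pics/hang.png",np.hstack([cr(A,proj(ms,tip)),cr(B,proj(md,tip))])[:,:,::-1])
E
```

```text
time_s: 12.25
position: [0.469, -0.2536, 0.1507]
tcp_rot: [[-0.232, 0.973, -0.003], [0.973, 0.232, 0.003], [0.004, -0.003, -1.0]]
force: [-0.3, 0.8, -0.8]
opening: 0.18
grasp_force: 29.7
go mm [ 0.9 -1.  66.9] rot [0. 0. 0.] from [ 0.4705 -0.2552  0.1526]
tip [247.5883 158.4547] [254.6499 327.8653] hole [248.6012 169.8377] [255.9656 342.0568]
origin 202 108
origin 209 277
```

View pics/hang.png

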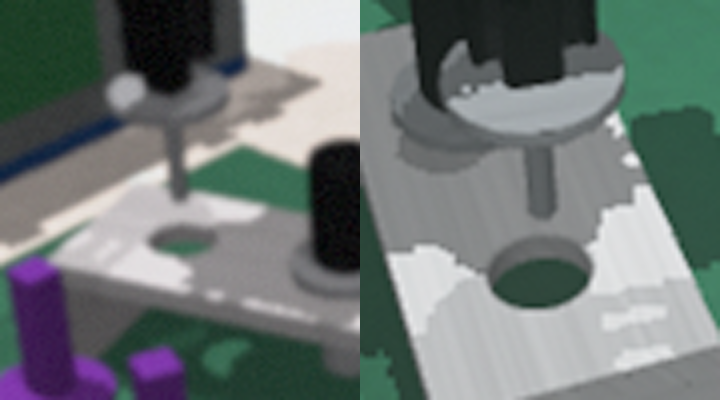

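The pin is over its hole: scene tip at crop (180,198) above the hole at (182,238), side tip at (541,217) above (541,272). Lowering.

```bash
python3 -m handwheel '[{"delta_rot":[0,0,0],"xyz":[0,0,18],"hand":1},{"delta_rot":[0,0,0],"xyz":[0,0,36],"hand":1},{"delta_rot":[0,0,0],"xyz":[0,0,54],"hand":1},{"delta_rot":[0,0,0],"xyz":[0,0,62],"hand":1},{"delta_rot":[0,0,0],"xyz":[0,0,65],"hand":1}]' && python3 -m handwheel '[{"delta_rot":[0,0,0],"xyz":[0,0,0.5],"hand":1},{"delta_rot":[0,0,0],"xyz":[0,0,0.5],"hand":1},{"delta_rot":[0,0,0],"xyz":[0,0,0.5],"hand":1},{"delta_rot":[0,0,0],"xyz":[0,0,0.5],"hand":1},{"delta_rot":[0,0,0],"xyz":[0,0,0.5],"hand":1}]'
```

```text
time_s: 12.98
position: [0.4705, -0.2561, 0.0875]
tcp_rot: [[-0.231, 0.973, 0.001], [0.973, 0.231, -0.001], [-0.001, 0.001, -1.0]]
force: [-0.3, 0.7, -1.0]
opening: 0.183
grasp_force: 29.7
time_s: 13.6
position: [0.47, -0.256, 0.0866]
tcp_rot: [[-0.231, 0.973, 0.0], [0.973, 0.231, -0.0], [-0.0, 0.0, -1.0]]
force: [-0.7, 0.5, -0.7]
opening: 0.183
grasp_force: 29.7
```

Nearly seated, at 0.9 mm above the grasp height. I'll lower 1 mm more, release, then rise clear.

```bash
python3 -m handwheel '[{"delta_rot":[0,0,0],"xyz":[0,0,1],"hand":1},{"delta_rot":[0,0,0],"xyz":[0,0,1],"hand":1},{"delta_rot":[0,0,0],"xyz":[0,0,1],"hand":-0.6},{"delta_rot":[0,0,0],"xyz":[0,0,1],"hand":-0.3},{"delta_rot":[0,0,0],"xyz":[0,0,1],"hand":0}]' && python3 -m handwheel '[{"delta_rot":[0,0,0],"xyz":[0,0,0],"hand":0},{"delta_rot":[0,0,0],"xyz":[0,0,0],"hand":0},{"delta_rot":[0,0,0],"xyz":[0,0,0],"hand":0},{"delta_rot":[0,0,0],"xyz":[0,0,0],"hand":0},{"delta_rot":[0,0,0],"xyz":[0,0,0],"hand":0}]' && python3 -m handwheel '[{"delta_rot":[0,0,0],"xyz":[0,0,-10],"hand":0},{"delta_rot":[0,0,0],"xyz":[0,0,-35],"hand":0},{"delta_rot":[0,0,0],"xyz":[0,0,-80],"hand":0},{"delta_rot":[0,0,0],"xyz":[0,0,-130],"hand":0},{"delta_rot":[0,0,0],"xyz":[0,0,-150],"hand":0}]'
python3 - <<'E'
from h import *
for i in range(3): vision.capture("wrist")
m=vision.camera_model("wrist");I=vision.capture("wrist");A=vision.capture("scene")[110:230,180:340];B=vision.capture("side")[120:420,180:420]
C=np.hstack([cv2.resize(I,(400,300)),cv2.resize(B,(240,300)),cv2.resize(A[:,40:],(160,300))])[:, :800]
cv2.imwrite("pics/end.png",C[:,:,::-1])
E
```

```text
time_s: 14.22
position: [0.47, -0.2559, 0.0856]
tcp_rot: [[-0.231, 0.973, 0.0], [0.973, 0.231, -0.0], [-0.0, 0.0, -1.0]]
force: [-0.2, 0.2, 0.2]
opening: 0.431
grasp_force: 0.0
time_s: 14.85
position: [0.4699, -0.2559, 0.0856]
tcp_rot: [[-0.231, 0.973, -0.0], [0.973, 0.231, -0.0], [-0.0, -0.0, -1.0]]
force: [0.9, 0.7, -0.6]
opening: 0.5
grasp_force: 0.0
time_s: 15.48
position: [0.4712, -0.2568, 0.2395]
tcp_rot: [[-0.231, 0.973, 0.005], [0.973, 0.231, -0.004], [-0.005, 0.004, -1.0]]
force: [0.0, -0.7, -0.3]
opening: 0.502
grasp_force: 0.0
```

View pics/end.png

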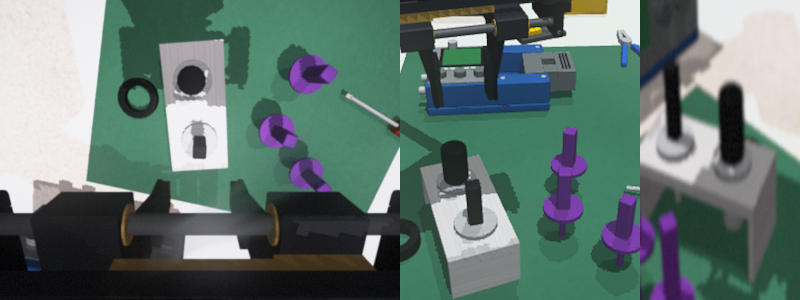

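The pin tool hangs upright in its own hole (wrist panel (200,145), side panel (474,205)). The nut driver is in place, the cartridge is out, and the gripper is clear.

```bash
python3 -c "
from rig import workorder
print(workorder.hand_in())"
```

```text
the job is handed in; nothing more can be done
None
```

The cartridge is pushed out to its stop, the pin tool hangs upright in its own rack hole, the nut driver was not moved, and I handed the job in at about 16 s; no verdict was returned.

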